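# Tip the checked nuts into the catch box

## Task

Two tipping plates stand on the goods-in bench. Take the one that carries the two hexagon nuts by its raised bar and tip it up about its notched corner, until both nuts have slid out through the notch into the blue box below; then lower the plate gently back down flat on its rest and let go. Leave the other plate, the one with the straight bars, down.

Things in the scene. Friction and masses are not known exactly. Their poses are not given: they have to be found in the camera images.
- stand: Fixed stand under the plate with the nuts; origin on the bench under the plate's middle, x level from the plate's bar to its notched corner, z up. Offsets (x,y,z) in mm in this frame: hinge of the plate, along y, at (60,0,85); rear rest under the plate at x -85; blue open box fixed under the notch, x 55 to 215, y -80 to 80, 70 high, walls 4. The other stand is alike but holds bars.
- plate (a joint): Tilt (rad) of the aluminium plate with the nuts: 0 flat on its rest, grows as the bar is lifted, stop at 0.85. 160 mm square, a diagonal along the stand's x, top face at z 96 mm, rim 18 mm high, open for 70 mm at the +x corner. It falls back when let go; lifting takes about 2 N at the bar. Nuts slide from 0.2 to 0.4 on; at 0.65 they run out in about a second.
- bar (a point): Middle of the plate's handle: a round steel bar 10 mm thick along the stand's y, 58 mm free between two uprights, 40 mm clear above the plate, at (-78,0,141) mm from the stand's origin when down. As the plate tips it moves up and towards the notch on a 149 mm circle about the hinge. Pinched from above along the stand's x, it can turn between the fingers, so the hand may stay upright.
- nut_a: Dark steel hexagon nut, 30 mm across the flats, 16 mm high, about 65 g, lying flat on the plate; origin at the centre of its underside.
- nut_b: The second nut, the same.
- plate_w (a joint): Tilt in rad of the other plate, which carries two straight square-edged steel bars (60 x 12 x 9 mm): 0 when down. To be left down.

How it is judged (in metres and radians):
On the way:
1. the plate with the nuts has been tipped up by more than 0.35 rad (value of joint plate above 0.35 rad), for 0.1 s.
At the end, for the whole second after the job is handed in: Both nuts lie at rest in the blue box under the notch of their plate (within its walls, lower than 60 mm above the bench), and the plate is back down within 0.05 rad of flat; the other plate is down too (x of nut_a in the frame of stand between 0.055 and 0.215 m and y of nut_a in the frame of stand between -0.08 and 0.08 m and z of each of nut_a, nut_b in the frame of stand below 0.06 m and linear speed of each of nut_a, nut_b below 0.03 m/s and x of nut_b in the frame of stand between 0.055 and 0.215 m and y of nut_b in the frame of stand between -0.08 and 0.08 m and value of joint each of plate, plate_w below 0.05 rad); the robot touches nothing.
It fails at once if the plate with the nuts is dropped (it falls faster than 4 rad/s) (velocity of joint plate below -4 rad/s).
It fails at once if the other plate is tipped by more than 0.15 rad (value of joint plate_w above 0.15 rad).
It also fails if it takes over 40 s, if anything falls off the work surface, if the arm or the gripper's body presses on something with over 40 N, if the wrist force passes 120 N, or if a joint passes its speed limit or range.

## Robot

A 6-joint arm with a two-finger parallel gripper is mounted at the origin on the work surface. World frame = base frame: x ahead of the robot, y to its left, z up, the work surface at z = 0. Lengths are in m, angles in degrees, forces in N, time in s.
With the tool pointing down it reaches from about 0.425 to 0.925 m from the base axis. Payload 12.5 kg.
Tool frame: the origin (TCP) lies at the very end of the fingers, on their centre line; the grasp point (between the pads) lies 19 mm behind it (r.grip_depth is the distance from the TCP to the grasp point, in m); z points along the fingers, y is the line along which they close (so a half turn about z gives the same grasp; the last joint's range is limited). The gripper opens to 85 mm and grips with 20 to 120 N. Pads are 22 mm wide; open, the fingers measure 114 mm over their backs; the gripper's body (76 mm by 85 mm) begins 54 mm behind the grasp point. The pads swing forward as they close: fully open they stand 13 mm farther back than shut.
Start: joints at [-6.05, 28.126, 89.318, -0, 62.55, -6.05], TCP at [0.625, 0, 0.195] pointing down, gripper open.
Joint ranges: [-177.58, 177.58], [-47.91, 125.51], [2.72, 160], [-65.01, 245.01], [3.68, 167.84], [-153.87, 153.87]. Speed limits (degrees/s): [127.2, 127.2, 159.86, 180, 180, 180].

## Interface

Orientations are given as [roll, pitch, yaw] about the fixed x, y, z axes, in that order (R = Rz(yaw) Ry(pitch) Rx(roll)).
In Python, from bench import r gives the robot as it stands.
- The arm moves only by the tool apply_moves, never from a script. Its arguments are lists of equal length, an entry for each row: "grip": the closure, from 0 (fully open) to 1 (shut); "offset": the shift along the tool's x, y, z in mm, a list of three; "twist": the turn, a rotation vector about the tool's x, y, z in rad, a list of three. A call has 1 to 10 rows; each row is the pose to reach, as a shift and turn from the pose commanded when the call began, along the tool's axes at that moment; what a row does not reach only later rows make up. A row lasts 1/8 s, in which the tool goes at most 62.5 mm and 10.7 degrees, less where a joint would pass 70% of its speed; a pose out of reach is approached as far as the arm can. A call with a gripper value outside its range is refused whole. The fingers move at their own pace and stop on an object; "newtons" is the grip in N (left out, the last holds). Time passes only in rows, so rows that repeat a pose let the fingers close. It gives the time, the measured TCP pose, the force, the opening and the grip force at its end, in the units of the state.
- r.state(): the state, without advancing time (a new reading comes with each control period).
- r.camera(name): name is "scene" or "side" or "wrist"; returns a dict with "color" (480x640x3 uint8, red, green, blue), "intrinsics" (3x3 intrinsics, pixels), "rvec" (rotation vector, rad) and "tvec" (3), from world to camera coordinates, as OpenCV has them; the wrist camera has in their place "mount" (4x4, takes a point from camera to tool coordinates, whose origin is the TCP and whose axes are the flange's). Camera axes: x right, y down, z forward; pixel columns grow to the right and rows downward; lengths in m; the calibration is good to about 2 mm. A picture is of the moment at which its call begins: read the wrist's pose just before it. There is no depth.
- r.job_done(): hands the job in; it is judged then, once.
The state is a dict: "time": time; "joint_pos": joint angles; "qd": joint speeds; "joint_efforts": joint torques, N m; "tool_pos": TCP position; "ee_rot": TCP orientation; "ft_force": force on the tool from outside, world axes, zero at the start; "moment": the same for the moment, N m; "grip_width": finger opening in m; "grasp_force": force on a finger pad.
Only numpy, scipy, OpenCV 4.12 (cv2) and the standard library are available. Lean on these libraries where they do the work, as an engineer would, in place of code of your own. Each camera call takes 0.05 s, during which the arm holds its last target. There are 200 camera calls.

## Working session

There is one attempt and no reset: what is moved stays moved. The work goes in short steps, Python scripts to look and compute and a tool call to move; the robot and the scene stay as the last step left them, time stands still between calls to the robot, and variables do not carry over. Pictures are saved under pics/ and viewed, at most 10 in all, crops included, and the job is handed in when it is done.

Besides the shell and the picture viewer there is one more tool, called after "Request:" as name(argument=value, ...) on one line, values as JSON. apply_moves: Moves the arm, as the interface text tells. Its arguments: {"type":"object","properties":{"grip":{"type":"array","items":{"type":"number"}},"offset":{"type":"array","items":{"type":"array","items":{"type":"number"}}},"twist":{"type":"array","items":{"type":"array","items":{"type":"number"}}},"newtons":{"type":"number"}},"required":["grip","offset","twist"]}

```bash
mkdir -p pics; python3 - <<'E'
from bench import r
import cv2
s=r.state();print(s)
import pickle
d={}
for n in("scene","side","wrist"):
    c=r.camera(n);d[n]=c;cv2.imwrite(f"pics/{n}0.png",c["color"][:,:,::-1])
    print(n,{k:v for k,v in c.items() if k!="color"})
pickle.dump(d,open("c0.pkl","wb"))
E
```

```text
{'time': 0.0, 'joint_pos': array([-6.05020057e+00,  2.81677684e+01,  8.93507693e+01,  3.59372924e-05,
        6.25508242e+01, -6.04979547e+00]), 'qd': array([-0.09678611,  0.0271701 ,  0.02579216,  0.00028599,  0.14538429,
       -0.00518306]), 'joint_efforts': array([-2.53899279e-04, -6.18447447e+01, -2.61596632e+01, -1.41405640e-04,
        4.01603000e-03, -9.44706159e-06]), 'tool_pos': array([6.24720894e-01, 5.50185900e-05, 1.94484640e-01]), 'ee_rot': array([-1.79931028e+02, -7.34193907e-03,  8.99995739e+01]), 'ft_force': array([ 0.09615664, -0.90996407, -0.6170958 ]), 'moment': array([ 0.01418443, -0.05692222, -0.02021433]), 'grasp_force': 0.0, 'grip_width': 0.08548967511074672}
scene {'intrinsics': array([[621.87819942,   0.        , 316.58055157],
       [  0.        , 621.87819942, 243.12207131],
       [  0.        ,   0.        ,   1.        ]]), 'rvec': array([ 1.11396472,  2.59480707, -0.72416725]), 'tvec': array([ 0.38378661, -0.2792265 ,  1.48645958])}
side {'intrinsics': array([[478.74473843,   0.        , 315.82385815],
       [  0.        , 478.74473843, 238.94337419],
       [  0.        ,   0.        ,   1.        ]]), 'rvec': array([ 2.29024406, -0.69348587,  0.28025335]), 'tvec': array([-0.48806527,  0.29953667,  0.70032168])}
wrist {'intrinsics': array([[415.20875382,   0.        , 317.05186389],
       [  0.        , 415.20875382, 235.60690221],
       [  0.        ,   0.        ,   1.        ]]), 'mount': array([[-1.07489680e-03, -9.58904626e-01, -2.83726565e-01,
         7.21513025e-02],
       [ 9.99999365e-01, -1.12638003e-03,  1.83095111e-05,
         2.48312705e-04],
       [-3.37141011e-04, -2.83726365e-01,  9.58905228e-01,
        -1.79074803e-01],
       [ 0.00000000e+00,  0.00000000e+00,  0.00000000e+00,
         1.00000000e+00]])}
```

View pics/scene0.png

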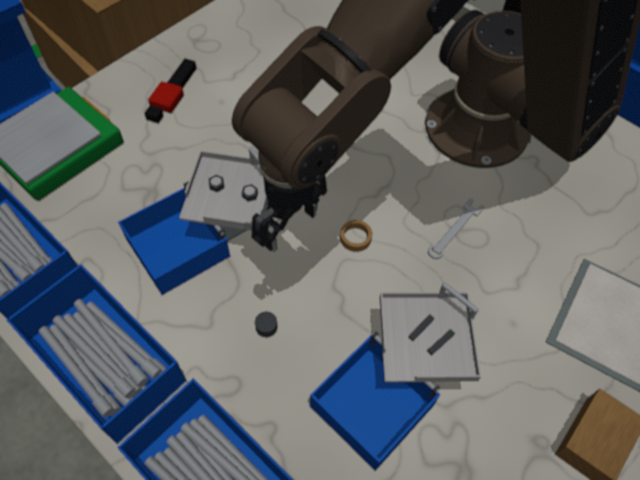

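View pics/side0.png

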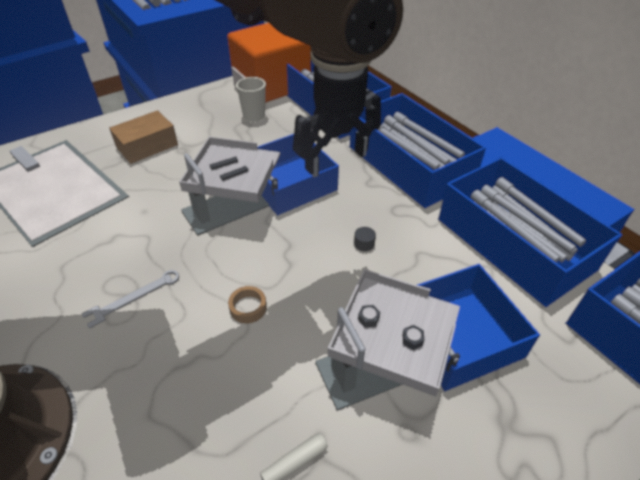

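The nut plate is the one near scene (225,190) / side (395,330), with its bar near side (351,332). The plate with straight bars is at scene (430,335). I'll zoom in on the nut plate in both views.

```bash
python3 - <<'E'
import cv2
a=cv2.imread("pics/side0.png")[250:420,300:550];cv2.imwrite("pics/sc.png",cv2.resize(a,None,fx=3.2,fy=3.2,interpolation=2))
a=cv2.imread("pics/scene0.png")[140:300,110:310];cv2.imwrite("pics/cc.png",cv2.resize(a,None,fx=3.5,fy=3.5,interpolation=2))
E
```

```text
(no output)
```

View pics/sc.png

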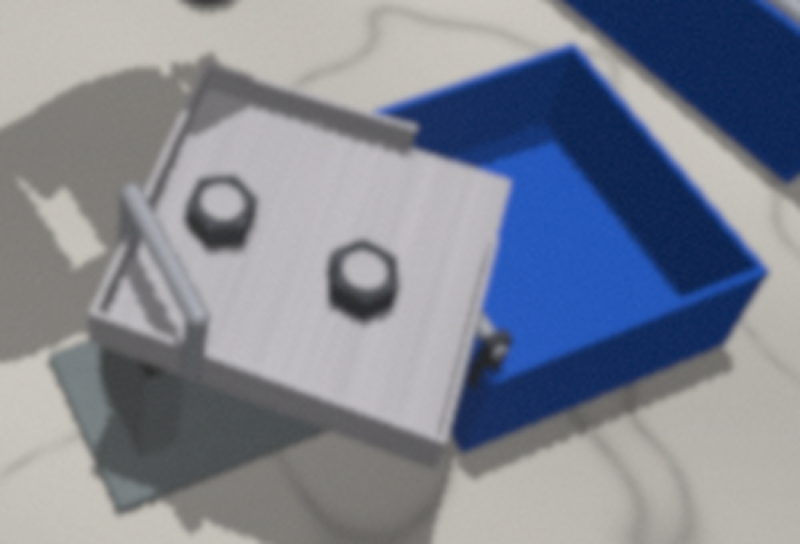

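View pics/cc.png

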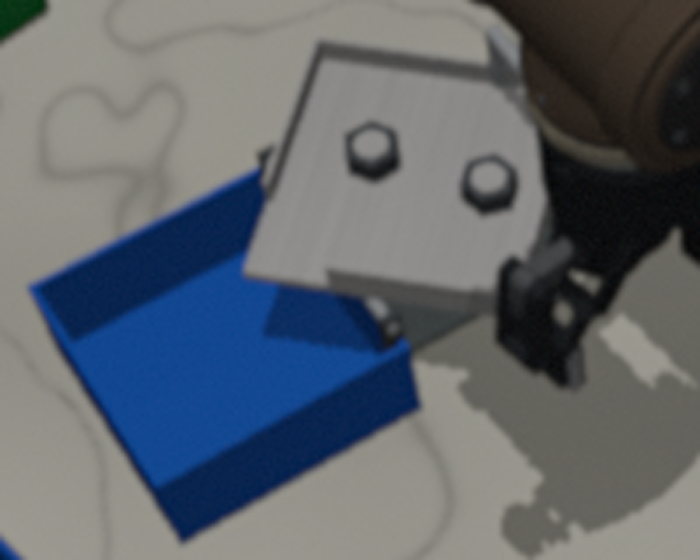

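The crops show, in crop pixels, the far box rim corners at side (573,46) and (767,270), and at scene (32,288) and (183,488). The bar ends are at side (133,190) and (200,318), and the notch tip is at side (512,180) and scene (245,273).

```bash
cat > h.py <<'E'
import cv2,pickle,numpy as np
def ray(c,p,z):
    R=cv2.Rodrigues(c["rvec"])[0];o=-R.T@c["tvec"]
    d=R.T@np.linalg.inv(c["intrinsics"])@np.array([*p,1.]);return o+d*(z-o[2])/d[2]
E
python3 - <<'E'
from h import *
d=pickle.load(open("c0.pkl","rb"))
np.set_printoptions(precision=4,suppress=True)
S=lambda x,y,z:ray(d["side"],(300+x/3.2,250+y/3.2),z)
C=lambda x,y,z:ray(d["scene"],(110+x/3.5,140+y/3.5),z)
b1,b2=S(573,46,.07),S(767,270,.07);c1,c2=C(183,488,.07),C(32,288,.07)
print("box far",b1,b2,c1,c2,np.linalg.norm(b1-b2),np.linalg.norm(c1-c2))
e1,e2=S(133,190,.145),S(200,318,.145)
print("bar",e1,e2,(e1+e2)/2,np.linalg.norm(e1-e2),np.degrees(np.arctan2(*(e2-e1)[1::-1])))
print("tip",S(512,180,.096),C(245,273,.096))
print("nuts",S(222,198,.112),S(364,270,.112),C(372,143,.112),C(491,180,.112))
for p,q in((b1,b2),(c1,c2)):
    y=(p-q)/np.linalg.norm(p-q);x=np.array([y[1],-y[0],0])
    m=(p+q)/2
    print("yaw x",np.degrees(np.arctan2(x[1],x[0])),"origin",m-.215*x,"bar",m-.293*x)
E
```

```text
box far [ 0.8056 -0.1933  0.07  ] [ 0.7758 -0.3471  0.07  ] [ 0.7971 -0.1799  0.07  ] [ 0.7738 -0.3434  0.07  ] 0.15673608694120272 0.16518160887128236
bar [ 0.512  -0.1787  0.145 ] [ 0.4971 -0.2475  0.145 ] [ 0.5046 -0.2131  0.145 ] 0.07038112373655056 -102.24225657908019
tip [ 0.6928 -0.2499  0.096 ] [ 0.691  -0.2469  0.096 ]
nuts [ 0.5594 -0.1874  0.112 ] [ 0.5886 -0.2548  0.112 ] [ 0.5873 -0.2532  0.112 ] [ 0.5581 -0.1848  0.112 ]
yaw x -10.964890178243145 origin [ 0.5796 -0.2293  0.07  ] bar [ 0.503  -0.2145  0.07  ]
yaw x -8.080883887338492 origin [ 0.5726 -0.2314  0.07  ] bar [ 0.4954 -0.2204  0.07  ]
```

Request:
apply_moves(grip=[0,0,0,0,0,0,0,0], offset=[[-30,-17,0],[-70,-40,0],[-115,-65,0],[-160,-91,0],[-195,-111,0],[-213,-121,0],[-213,-121,0],[-213,-121,0]], twist=[[0,0,0.03],[0,0,0.06],[0,0,0.1],[0,0,0.14],[0,0,0.17],[0,0,0.192],[0,0,0.192],[0,0,0.192]])

```text
time: 1.15
tool_pos: [0.5042, -0.2125, 0.195]
ee_rot: [-180.0, -0.0, 79.0]
ft_force: [1.1, 1.3, 0.1]
grip_width: 0.0855
grasp_force: 0.0
```

```bash
python3 - <<'E'
from bench import r
from h import *
from scipy.spatial.transform import Rotation as Ro
s=r.state();c=r.camera("wrist");c2=r.camera("side");c3=r.camera("scene")
print(s["time"],s["tool_pos"],s["ee_rot"])
T=np.eye(4);T[:3,:3]=Ro.from_euler("xyz",s["ee_rot"],degrees=True).as_matrix();T[:3,3]=s["tool_pos"]
W=np.linalg.inv(T@c["mount"]);c["rvec"]=cv2.Rodrigues(W[:3,:3])[0];c["tvec"]=W[:3,3]
pickle.dump({"wrist":c,"side":c2,"scene":c3},open("c1.pkl","wb"))
cv2.imwrite("pics/w1.png",c["color"][:,:,::-1])
R=W[:3,:3]
y=np.array([np.cos(np.radians(-11)),np.sin(np.radians(-11)),0]);b=np.array([.5035,-.2135,.146]);v=np.array([-y[1],y[0],0])
for k in(-.029,0,.029):
    p=c["intrinsics"]@(R@(b+k*v)+W[:3,3]);print(k,p[:2]/p[2])
E
```

```text
1.15 [ 0.50422868 -0.2125325   0.19504289] [-1.79998934e+02 -1.16043086e-02  7.90250698e+01]
-0.029 [315.78915365 291.56167502]
0 [315.7137939  245.27609172]
0.029 [315.6330779  195.70072987]
```

View pics/w1.png

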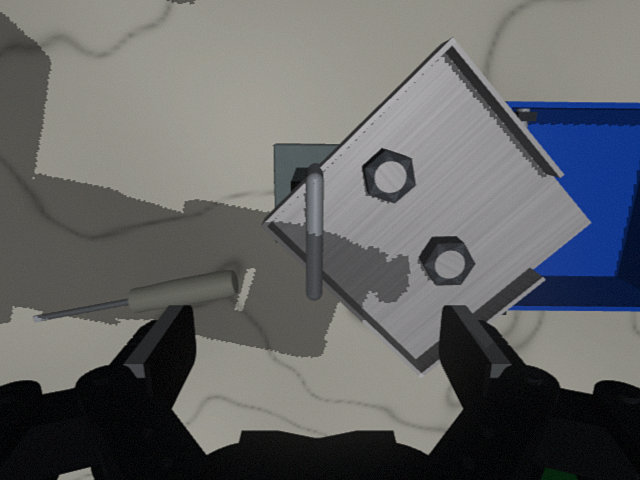

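The wrist picture shows the bar upright in the image from (314,168) to (314,298), parallel to the pads and centred to within about 2 mm. The nuts are clear of the fingers, so I'll descend and pinch.

Request:
apply_moves(grip=[0.3,0.3,0.3,0.3,0.3,0.6,1,1,1,1], offset=[[2,-1,15],[2,-1,35],[2,-1,55],[2,-1,68],[2,-1,72],[2,-1,72],[2,-1,72],[2,-1,72],[2,-1,72],[2,-1,72]], twist=[[0,0,0],[0,0,0],[0,0,0],[0,0,0],[0,0,0],[0,0,0],[0,0,0],[0,0,0],[0,0,0],[0,0,0]], newtons=40)

```text
time: 2.55
tool_pos: [0.5035, -0.2108, 0.1233]
ee_rot: [180.0, 0.0, 79.0]
ft_force: [0.4, 0.6, -0.8]
grip_width: -0.0003
grasp_force: 0.0
```

```bash
python3 - <<'E'
from bench import r
import cv2,numpy as np
s=r.state();print(s["tool_pos"],s["grip_width"],s["grasp_force"],s["ft_force"])
a=r.camera("side")["color"][:,:,::-1];w=r.camera("wrist")["color"][:,:,::-1]
a=cv2.resize(a[240:410,270:470],(400,340),interpolation=2)
w=cv2.resize(w,(400,300));w=np.vstack([w,np.zeros((40,400,3),np.uint8)])
cv2.imwrite("pics/g.png",cv2.resize(np.hstack([a,w]),None,fx=1,fy=1))
E
```

```text
[ 0.50348271 -0.21084364  0.12326469] -0.0003086756499609749 0.0 [ 0.39369936  0.58620907 -0.78926648]
```

View pics/g.png

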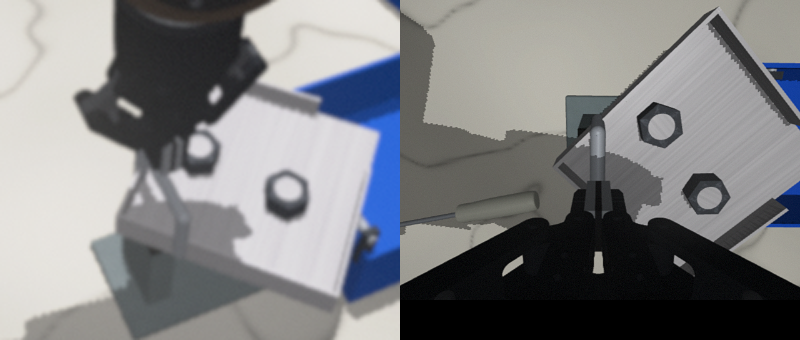

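The wrist inset shows the bar at x≈597 lining up with the finger gap, but the width reads 0. I need a closer look.

```bash
python3 - <<'E'
from bench import r
import cv2,numpy as np
a=r.camera("side")["color"][:,:,::-1];w=r.camera("wrist")["color"][:,:,::-1]
a=cv2.resize(a[290:370,310:390],(400,400),interpolation=2)
w=cv2.resize(w[170:450,230:410],(386,600),interpolation=2)
a=np.vstack([a,np.zeros((200,400,3),np.uint8)])
cv2.imwrite("pics/g2.png",np.hstack([a,w]))
E
```

```text
(no output)
```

View pics/g2.png

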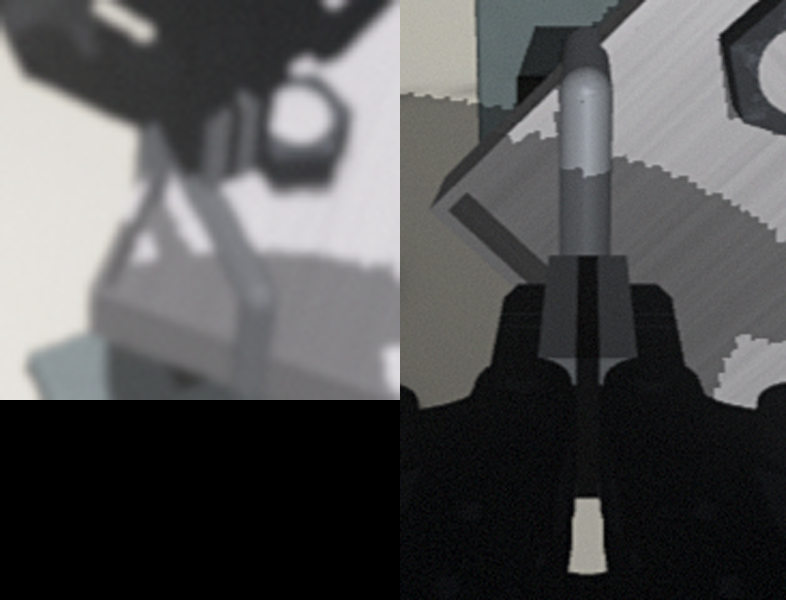

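```bash
python3 - <<'E'
from h import *
d=pickle.load(open("c0.pkl","rb"))
for n in("side","scene"):
  c=d[n]
  P=lambda p:cv2.projectPoints(np.array([p],float),c["rvec"],c["tvec"],c["intrinsics"],None)[0].ravel().round(1)
  print(n,"now",[P((.5035,-.2108,.1233+h)) for h in(0,.02,.04)])
  print(n,"start open",[[P((.625+s*.05,0,.195+h)) for h in(0.013,.03,.045)] for s in(-1,1)])
E
```

```text
side now [array([349.3, 336.4]), array([350. , 328.6]), array([350.8, 320.4])]
side start open [[array([309.9, 192.8]), array([309.8, 184.6]), array([309.7, 177.2])], [array([359.3, 171.4]), array([359.9, 163.3]), array([360.6, 155.9])]]
scene now [array([260.6, 165.2]), array([259.9, 158.9]), array([259.3, 152.4])]
scene start open [[array([311.9, 223.8]), array([312. , 218.4]), array([312. , 213.5])], [array([271. , 259.6]), array([270.5, 254.5]), array([270. , 249.9])]]
```

Both fixed views and the wrist view agree that the real fingertips sit about 33 mm above the reported TCP. The fingers therefore shut just above the bar. I'll open, go down a further 32 mm and close again.

Request:
apply_moves(grip=[0.6,0.4,0.4,0.4,0.4,0.4,0.4], offset=[[0,0,0],[0,0,0],[0,0,0],[0,0,8],[0,0,18],[0,0,28],[0,0,32]], twist=[[0,0,0],[0,0,0],[0,0,0],[0,0,0],[0,0,0],[0,0,0],[0,0,0]])

```text
time: 3.62
tool_pos: [0.5031, -0.2107, 0.0901]
ee_rot: [-179.9, -0.0, 79.0]
ft_force: [-0.1, -0.8, -0.8]
grip_width: 0.0513
grasp_force: 0.0
```

Request:
apply_moves(grip=[0.8,1,1,1,1], offset=[[0,0,0],[0,0,0],[0,0,0],[0,0,0],[0,0,0]], twist=[[0,0,0],[0,0,0],[0,0,0],[0,0,0],[0,0,0]])

```text
time: 4.25
tool_pos: [0.5028, -0.2107, 0.0914]
ee_rot: [-179.9, -0.0, 79.0]
ft_force: [-6.0, 0.1, 4.6]
grip_width: 0.0082
grasp_force: 39.1
```

The width is 8.2 mm with an upward force, so the tips hold only the upper half of the bar. I'll regrip deeper.

Request:
apply_moves(grip=[0.7,0.6,0.6,0.6,0.6], offset=[[0,0,0],[0,0,0],[0,0,4],[0,0,9],[0,0,12]], twist=[[0,0,0],[0,0,0],[0,0,0],[0,0,0],[0,0,0]])

```text
time: 4.88
tool_pos: [0.5033, -0.2108, 0.0786]
ee_rot: [-180.0, -0.0, 79.0]
ft_force: [0.7, -0.3, 0.1]
grip_width: 0.0342
grasp_force: 0.0
```

Request:
apply_moves(grip=[0.8,1,1,1], offset=[[0,0,0],[0,0,0],[0,0,0],[0,0,0]], twist=[[0,0,0],[0,0,0],[0,0,0],[0,0,0]])

```text
time: 5.38
tool_pos: [0.5028, -0.2107, 0.079]
ee_rot: [-179.9, -0.0, 79.0]
ft_force: [-5.3, -0.1, -0.0]
grip_width: 0.0086
grasp_force: 39.0
```

Request:
apply_moves(grip=[1,1,1,1,1,1,1], offset=[[0,1,-3],[0,3,-7],[0,6,-13],[0,10,-20],[0,14,-26],[0,14,-26],[0,14,-26]], twist=[[0,0,0],[0,0,0],[0,0,0],[0,0,0],[0,0,0],[0,0,0],[0,0,0]], newtons=50)

```text
time: 6.25
tool_pos: [0.516, -0.2133, 0.1055]
ee_rot: [-179.9, -0.0, 79.0]
ft_force: [-12.4, -0.7, 5.4]
grip_width: 0.0081
grasp_force: 48.9
```

```bash
python3 - <<'E'
from bench import r
import cv2,numpy as np
a=r.camera("side")["color"][:,:,::-1];w=r.camera("wrist")["color"][:,:,::-1]
a=cv2.resize(a[240:410,300:500],(470,400),interpolation=2)
w=cv2.resize(w[170:450,230:410],(257,400),interpolation=2)
cv2.imwrite("pics/g3.png",np.hstack([a,w]))
E
```

```text
(no output)
```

View pics/g3.png

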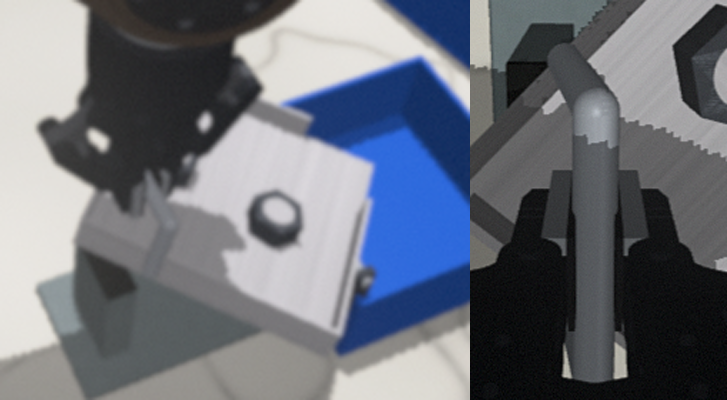

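The bar runs cleanly between the fingers and the plate is up about 0.2 rad, so I'll keep tipping.

Request:
apply_moves(grip=[1,1,1,1,1,1,1,1,1,1], offset=[[0,3,-6],[0,7,-12],[0,12,-18],[0,17,-23],[0,22,-28],[0,28,-33],[0,34,-38],[0,40,-42],[0,46,-45],[0,53,-49]], twist=[[0,0,0],[0,0,0],[0,0,0],[0,0,0],[0,0,0],[0,0,0],[0,0,0],[0,0,0],[0,0,0],[0,0,0]])

```text
time: 7.6
tool_pos: [0.5696, -0.2241, 0.1557]
ee_rot: [179.9, 0.1, 79.0]
ft_force: [-7.5, -2.9, 6.1]
grip_width: 0.0083
grasp_force: 50.3
```

Request:
apply_moves(grip=[1,1,1,1,1,1,1,1,1,1], offset=[[0,0,0],[0,0,0],[0,0,0],[0,0,0],[0,0,0],[0,0,0],[0,0,0],[0,0,0],[0,0,0],[0,0,0]], twist=[[0,0,0],[0,0,0],[0,0,0],[0,0,0],[0,0,0],[0,0,0],[0,0,0],[0,0,0],[0,0,0],[0,0,0]])

```text
time: 8.85
tool_pos: [0.5696, -0.2241, 0.1558]
ee_rot: [179.9, 0.1, 79.0]
ft_force: [-7.2, -1.8, 9.3]
grip_width: 0.0081
grasp_force: 50.6
```

```bash
python3 - <<'E'
from bench import r
import cv2,numpy as np
a=r.camera("side")["color"][:,:,::-1];w=r.camera("scene")["color"][:,:,::-1]
a=cv2.resize(a[230:420,300:550],(400,304),interpolation=2)
w=cv2.resize(w[140:300,110:310],(380,304),interpolation=2)
cv2.imwrite("pics/g4.png",np.hstack([a,w]))
E
```

```text
(no output)
```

View pics/g4.png

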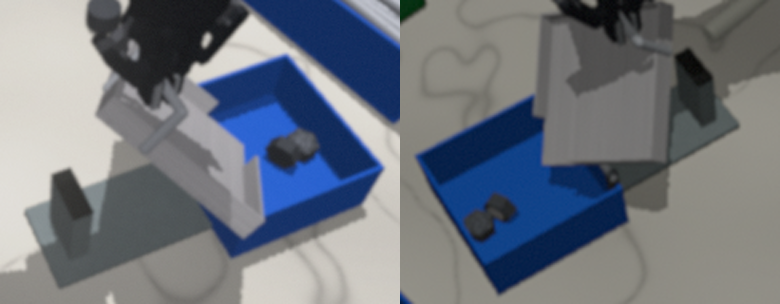

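Both nuts are lying in the blue box, at about side-crop (293,147) and scene-crop (490,215). Next I lower the plate along the same arc.

Request:
apply_moves(grip=[1,1,1,1,1,1,1,1,1,1], offset=[[0,-7,4],[0,-13,7],[0,-19,11],[0,-25,16],[0,-31,21],[0,-36,26],[0,-41,31],[0,-46,37],[0,-50,43],[0,-53,49]], twist=[[0,0,0],[0,0,0],[0,0,0],[0,0,0],[0,0,0],[0,0,0],[0,0,0],[0,0,0],[0,0,0],[0,0,0]])

```text
time: 10.2
tool_pos: [0.5155, -0.2129, 0.1047]
ee_rot: [-179.8, -0.0, 79.0]
ft_force: [-11.9, 1.1, 6.7]
grip_width: 0.0082
grasp_force: 51.0
```

Request:
apply_moves(grip=[1,1,1,1,1,1,1,1], offset=[[0,-4,6],[0,-7,12],[0,-10,18],[0,-12,22],[0,-13,25],[0,-14,26],[0,-14,26],[0,-14,26]], twist=[[0,0,0],[0,0,0],[0,0,0],[0,0,0],[0,0,0],[0,0,0],[0,0,0],[0,0,0]])

```text
time: 11.2
tool_pos: [0.5029, -0.2104, 0.0789]
ee_rot: [-179.9, -0.0, 79.0]
ft_force: [-5.4, 1.8, 1.3]
grip_width: 0.0087
grasp_force: 51.4
```

Request:
apply_moves(grip=[0.8,0.6,0.5,0.5,0.5,0.5,0.5,0.5,0.5,0.5], offset=[[0,0,0],[0,0,0],[0,0,0],[0,0,0],[0,0,-15],[0,0,-40],[0,0,-75],[0,0,-110],[0,0,-130],[0,0,-130]], twist=[[0,0,0],[0,0,0],[0,0,0],[0,0,0],[0,0,0],[0,0,0],[0,0,0],[0,0,0],[0,0,0],[0,0,0]])

```text
time: 12.45
tool_pos: [0.5039, -0.2111, 0.2112]
ee_rot: [179.8, 0.1, 79.0]
ft_force: [0.2, -0.4, -0.8]
grip_width: 0.0427
grasp_force: 0.0
```

```bash
python3 - <<'E'
from bench import r
import cv2,numpy as np
a=r.camera("side")["color"][:,:,::-1];w=r.camera("scene")["color"][:,:,::-1]
print(r.state()["tool_pos"],r.state()["grip_width"],r.state()["ft_force"])
a=cv2.resize(a[100:420,160:560],(400,320));w=cv2.resize(w[140:460,100:500],(400,320))
cv2.imwrite("pics/g5.png",np.hstack([a,w]))
E
```

```text
[ 0.50314445 -0.21067914  0.20897822] 0.042864949203730365 [ 0.04968186 -0.61126167  0.37177574]
```

View pics/g5.png

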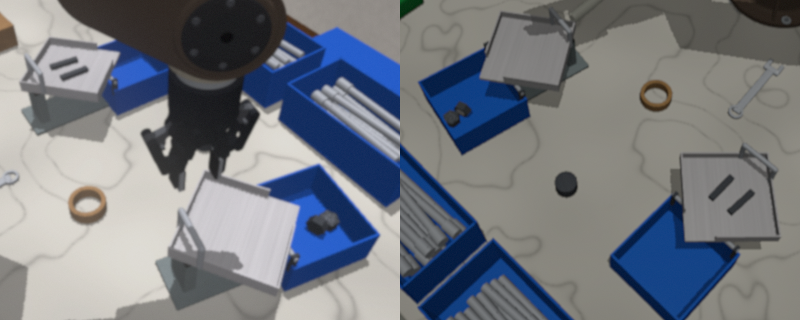

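The plate is flat and empty, both nuts are in its box (right-hand crop, about (458,113)), the other plate is down and the gripper is clear.

```bash
python3 -c "
from bench import r
print(r.job_done())"
```

```text
the job is handed in; nothing more can be done
None
```

Job handed in (no verdict came back): both nuts slid into the blue box, the plate is back down flat and released, and the other plate was left untouched.

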